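# Put the packing-bench tools back in their moulded holders

## Robot

A 6-joint arm with a two-finger parallel gripper is mounted at the origin on a cart in front of the work surface, level with it; the furniture and walls round the work are solid. World frame = base frame: x ahead of the robot, y to its left, z up, the work surface at z = 0. Lengths are in m, angles in rad, forces in N, time in s.
With the tool pointing down it reaches from about 0.3 to 0.875 m from the base axis. Payload 6.4 kg.
Tool frame: the origin (TCP) lies between the finger pads; the fingertips stand ctrl.tip_extent ahead of it and the grasp point (between the pads) is the TCP (ctrl.tip_extent is the distance from the TCP to the fingertips, in m); z points along the fingers, y is the line along which they close (so a half turn about z gives the same grasp; the last joint's range is limited). The gripper opens to 85 mm and grips with 20 to 120 N. Pads are 22 mm wide; open, the fingers measure 114 mm over their backs; the gripper's body (76 mm by 85 mm) begins 54 mm behind the grasp point. The pads swing forward as they close: fully open they stand 13 mm farther back than shut.
Start: joints at [-1.397, 0.181, 1.607, -0, 1.354, -0.206], TCP at [0.213, -0.534, 0.25] pointing down, gripper open.
Joint ranges: [-2.99, 2.99], [-0.89, 2.07], [0.3, 2.58], [-1.14, 4.28], [0, 2.63], [-3.12, 3.12]. Speed limits (rad/s): [2.57, 2.57, 3.01, 3.14, 3.14, 3.14].

## Interface

Orientations are given as a unit quaternion [w, x, y, z].
In Python, from bench import ctrl gives the robot as it stands.
- The arm moves only by the tool send_rows, never from a script. Its arguments are lists of equal length, an entry for each row: "dr": the turn, a rotation vector about the tool's x, y, z in units of 6 degrees (1.0 is 6 degrees), a list of three; "xyz": the shift along the tool's x, y, z in cm, a list of three; "jaw": the opening in per cent of the stroke, from 0 (shut) to 100 (fully open). In form: {"dr": [[wx, wy, wz], ...], "xyz": [[dx, dy, dz], ...], "jaw": [jaw, ...]}. A call has exactly 8 rows; each row is the pose to reach, as a shift and turn from the pose commanded when the call began, along the tool's axes at that moment; what a row does not reach only later rows make up. A row lasts 1/8 s, in which the tool goes at most 62.5 mm and 10.7 degrees, less where a joint would pass 70% of its speed; a pose out of reach is approached as far as the arm can. A call with a gripper value outside its range is refused whole. The fingers move at their own pace and stop on an object; the grip force is fixed at half the most. Time passes only in rows, so rows that repeat a pose let the fingers close, or fill a call up. It gives the time, the measured TCP pose, the force, the opening and the grip force at its end, in the units of the state.
- ctrl.get_obs(): the state, without advancing time (a new reading comes with each control period).
- ctrl.camera(name): name is "scene" or "side" or "wrist"; returns the picture (480x640x3 uint8, red, green, blue); there is no depth.
- ctrl.calibration(name): a dict with "camera_matrix" (3x3 intrinsics, pixels), "world_from_camera" (4x4, takes a point from camera to world coordinates). Camera axes: x right, y up, looking along -z (the intrinsics and any distortion apply to the point x, -y, -z); pixel columns grow to the right and rows downward; lengths in m; the calibration is good to about 2 mm. A picture is of the moment at which its call begins: read the wrist's pose just before it. calibration takes no time and is no camera call; for the wrist camera it gives the pose at the moment of the call.
- ctrl.hand_in(): hands the job in; it is judged then, once.
The state is a dict: "time_s": time; "q": joint angles; "dq": joint speeds; "joint_efforts": joint torques, N m; "eef_pos": TCP position; "eef_rot": TCP orientation; "wrist_force": force on the tool from outside, world axes, zero at the start; "torque": the same for the moment, N m; "opening": opening from 0.0 (shut) to 1.0 (fully open); "grasp_force": force on a finger pad.
Only numpy, scipy, OpenCV 4.12 (cv2) and the standard library are available. Lean on these libraries where they do the work, as an engineer would, in place of code of your own. Each camera call takes 0.05 s, during which the arm holds its last target. There are 200 camera calls.

## Task

Tidy the bench for the next shift: put the box cutter, the stapler, the ink pad and the jar from the near half of the bench each into the moulded holder that matches its shape and size, lying or standing flat on the holder's floor inside the rim, either way round. Leave the white tape roll that lies between the two cartons where it is.

Things in the scene. Friction and masses are not known exactly. Their poses are not given: they have to be found in the camera images.
- cutter_mid (a point): Yellow snap-off box cutter lying flat, 22 mm wide (its x), 161 mm long (its y), 16 mm high with its thumb slide; the body is 12 mm high. The point is its centre, 8 mm above its underside; z up. Blade fixed in. Grip it across the 22 mm, near the middle. Loose, 70 g.
- stapler_mid (a point): Small stapler with a teal top and black base, standing on its base, 28 mm wide (its x), 122 mm long (its y), 36 mm high. The point is its centre, 18 mm above its underside; z up. Grip it across the 28 mm. Loose, 160 g.
- ink_pad_mid (a point): Flat dark blue ink pad tin, shut (its lid does not open here), 63 mm wide (its x), 91 mm long (its y), 18 mm high. The point is its centre, 9 mm above its underside; z up. Grip it across the 63 mm. Loose, 90 g.
- jar_mid (a point): Round white jar with a pink screw lid, standing, 53 mm diameter, 46 mm high, on the near half of the bench (a like jar far back behind the flap carton is only clutter). The point is its centre, 23 mm above its underside; z up, any yaw. Grip its upper half, to keep the fingertips above the lugs of its holder. Loose, 120 g.
- cutter_holder: Fixed flat holder, grey floor 3 mm thick, black rim 6 mm wide, top 9 mm above the bench. Origin at the centre of its underside, on the bench; z up, y along its long side. The longest and narrowest of the four: pocket inside the rim 38 x 177 mm (outside 50 x 189 mm), for the box cutter. The rim is open for 50 mm half-way along each long side, for the fingertips.
- stapler_holder: Fixed flat holder, grey floor 3 mm thick, black rim 6 mm wide, top 9 mm above the bench. Origin at the centre of its underside, on the bench; z up, y along its long side. Long and narrow, but shorter than the cutter's: pocket inside the rim 44 x 138 mm (outside 56 x 150 mm), for the stapler. The rim is open for 50 mm half-way along each long side, for the fingertips.
- ink_pad_holder: Fixed flat holder, grey floor 3 mm thick, black rim 6 mm wide, top 9 mm above the bench. Origin at the centre of its underside, on the bench; z up, y along its long side. The broad rectangular one: pocket inside the rim 79 x 107 mm (outside 91 x 119 mm), for the ink pad. The rim is open for 50 mm half-way along each long side, for the fingertips.
- jar_holder: Fixed round holder, grey floor disc 81 mm across and 3 mm thick with four curved black lugs (tops 9 mm above the bench, 69 mm across inside), for the round jar. The lugs stand on the diagonals of its x and y axes; the gaps between them face along x and y. Origin at the centre of its underside, on the bench; z up.
- tape_roll_mid (a point): White roll of tape lying flat with its hole upward, a bystander between the two cartons, 84 to 89 mm across, 49 mm high, loose, 170 g. The point is its centre, 24.5 mm above its underside. It must stay where it is. The cartons beside it stand up to 170 mm high, and a shelf hangs about 0.5 m over the back of the bench, from 0.75 m ahead of the robot on: carry things round in front of them.
Things that resemble listed ones, but are neither listed nor needed, are in the scene too. Of the things that look like the part that bears ink_pad_mid, the larger one is meant.

How it is judged:
By the outcome, as a careful person would: the job done as asked, in the order asked, and still so for the second after the job is handed in, with the robot touching nothing.
It also fails if it takes over 133 s, if anything falls off the work surface, if the arm or the gripper's body presses on something with over 40 N, if the wrist force passes 120 N, or if a joint passes its speed limit or range.

## Working session

There is one attempt and no reset: what is moved stays moved. The work goes in short steps, Python scripts to look and compute and a tool call to move; the robot and the scene stay as the last step left them, time stands still between calls to the robot, and variables do not carry over. Pictures are saved under pics/ and viewed, at most 14 in all, crops included, and the job is handed in when it is done.

Besides the shell and the picture viewer there is one more tool, called after ">>>" by a JSON object that holds its "fn" and its "kwargs", one argument or row to a line. send_rows: Moves the arm, as the interface text tells. Its arguments: {"type":"object","properties":{"dr":{"type":"array","items":{"type":"array","items":{"type":"number"}}},"xyz":{"type":"array","items":{"type":"array","items":{"type":"number"}}},"jaw":{"type":"array","items":{"type":"number"}}},"required":["dr","xyz","jaw"]}

```bash
mkdir -p pics; python3 - <<'E'
from bench import ctrl
import cv2
o=ctrl.get_obs();print(o['time_s'],o['eef_pos'],o['eef_rot'],o['opening'],ctrl.tip_extent)
for n in['scene','side','wrist']:
    c=ctrl.calibration(n);print(n,c)
    cv2.imwrite(f'pics/{n}0.png',cv2.cvtColor(ctrl.camera(n),cv2.COLOR_RGB2BGR))
E
```

```text
0.0 [ 0.21310694 -0.53347805  0.24938497] [-8.84657908e-04  9.82023016e-01  1.88759138e-01  2.34095013e-05] 0.9986410181171982 0.019
scene {'camera_matrix': array([[437.84253646,   0.        , 318.97039265],
       [  0.        , 437.84253646, 240.09896191],
       [  0.        ,   0.        ,   1.        ]]), 'world_from_camera': array([[-0.5334479 ,  0.55471227, -0.63853554, -0.37431956],
       [-0.84578883, -0.35753508,  0.39599233,  0.52517347],
       [-0.00863706,  0.75130751,  0.65989577,  1.02576407],
       [ 0.        ,  0.        ,  0.        ,  1.        ]])}
side {'camera_matrix': array([[459.90544535,   0.        , 314.68577025],
       [  0.        , 459.90544535, 244.75669915],
       [  0.        ,   0.        ,   1.        ]]), 'world_from_camera': array([[ 0.90950097,  0.24419524, -0.3364174 ,  0.11830274],
       [-0.41544052,  0.56261933, -0.71475077, -1.01599199],
       [ 0.0147362 ,  0.78982794,  0.61315143,  0.88072669],
       [ 0.        ,  0.        ,  0.        ,  1.        ]])}
wrist {'camera_matrix': array([[354.73117148,   0.        , 323.80730181],
       [  0.        , 354.73117148, 238.6684037 ],
       [  0.        ,   0.        ,   1.        ]]), 'world_from_camera': array([[ 3.69926353e-01,  8.96377412e-01,  2.44258121e-01,
         2.74383474e-01],
       [-9.29060687e-01,  3.57154896e-01,  9.63671121e-02,
        -5.09020788e-01],
       [-8.56681213e-04, -2.62579352e-01,  9.64910022e-01,
         3.73776990e-01],
       [ 0.00000000e+00,  0.00000000e+00,  0.00000000e+00,
         1.00000000e+00]])}
```

View pics/scene0.png

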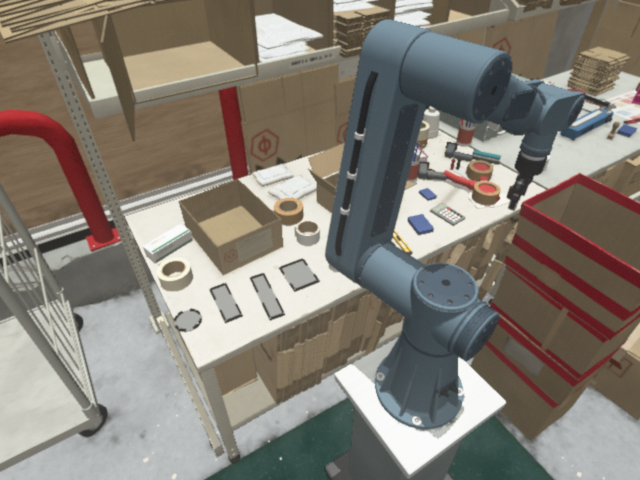

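View pics/side0.png

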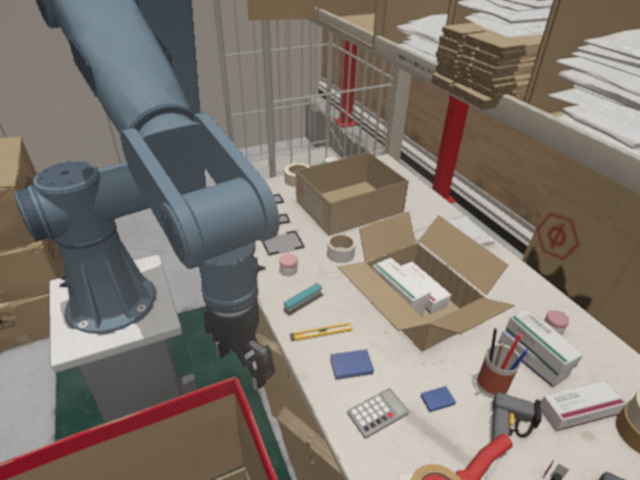

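The scene view shows the holders: jar (187,320), stapler (226,302), cutter (267,296) and pad (298,275). The side view shows the jar (288,263), stapler (303,297), cutter (320,331) and large pad (351,363). I'll enlarge both.

```bash
python3 - <<'E'
import cv2
a=cv2.imread('pics/scene0.png')[250:350,165:325];cv2.imwrite('pics/c1.png',cv2.resize(a,None,fx=5,fy=5,interpolation=cv2.INTER_CUBIC))
a=cv2.imread('pics/side0.png')[245:385,255:395];cv2.imwrite('pics/c2.png',cv2.resize(a,None,fx=4,fy=4,interpolation=cv2.INTER_CUBIC))
E
```

```text
(no output)
```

View pics/c1.png

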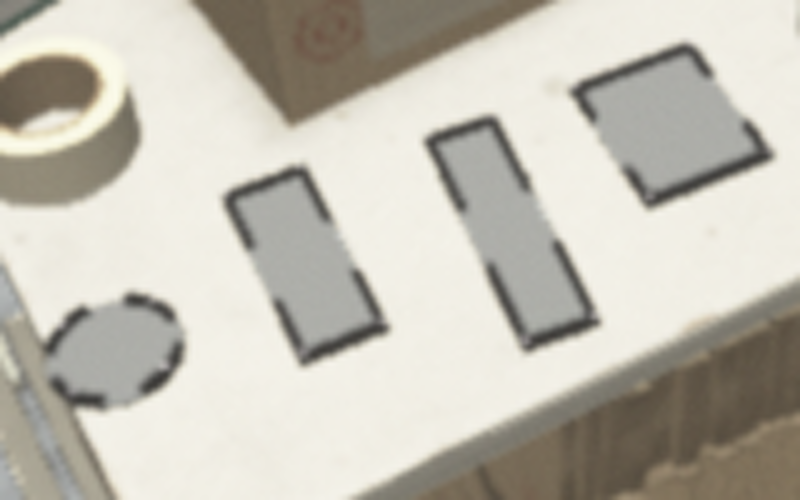

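View pics/c2.png

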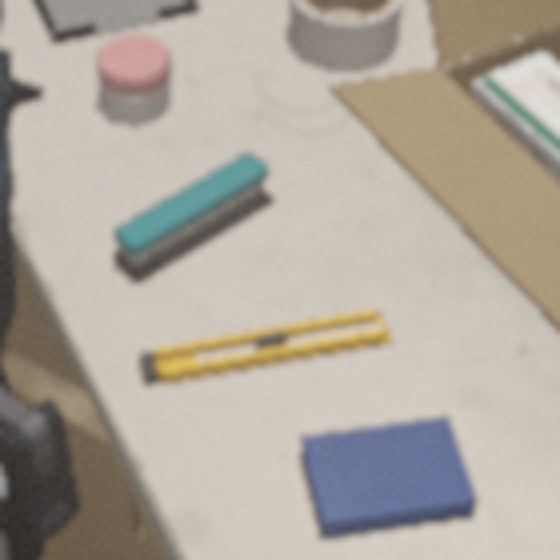

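```bash
cat > h.py <<'E'
from bench import ctrl
import numpy as np, cv2
from scipy.spatial.transform import Rotation as R
def px2w(cal,uv,z):
    uv=np.atleast_2d(np.array(uv,float));K=cal['camera_matrix'];T=cal['world_from_camera']
    d=np.c_[(uv[:,0]-K[0,2])/K[0,0],-(uv[:,1]-K[1,2])/K[1,1],-np.ones(len(uv))]@T[:3,:3].T
    o=T[:3,3];return o+d*((z-o[2])/d[:,2])[:,None]
def rep(name,p,long=True):
    c=p.mean(0);r=cv2.minAreaRect((p[:,:2]*1000).astype(np.float32))
    s=[np.linalg.norm(p[i]-p[(i+1)%4]) for i in range(4)]
    e=[p[(i+1)%4]-p[i] for i in range(4)]
    i=0 if s[0]+s[2]>s[1]+s[3] else 1
    l=e[i]-e[i+2]
    print(name,c.round(4),'sides mm',(np.array(s)*1000).round(),'long-axis deg',round(np.degrees(np.arctan2(l[1],l[0]))%180,1))
def plan(xyz,ydeg):
    "shift (cm) and turn (units) in tool axes from the measured pose to tool-down pose with tool y along ydeg (mod 180)"
    o=ctrl.get_obs();q=np.array(o['eef_rot'] if len(o['eef_rot'])==4 else o['eef_rot']);Rt=R.from_quat(q[[1,2,3,0]])
    best=None
    for a in(ydeg,ydeg+180):
        a_=np.radians(a);y=np.array([np.cos(a_),np.sin(a_),0]);z=np.array([0,0,-1.]);G=R.from_matrix(np.c_[np.cross(y,z),y,z])
        v=(Rt.inv()*G).as_rotvec(degrees=True)/6
        print('turn',v.round(2),'shift',(Rt.inv().apply(np.array(xyz)-o['eef_pos'])*100).round(2))
E
python3 - <<'E'
from h import *
o=ctrl.get_obs();print(o['eef_rot'])
s=ctrl.calibration('scene');d=ctrl.calibration('side')
f=lambda P:np.array(P)/5+[165-.4,250-.4]
g=lambda P:np.array(P)/4+[255-.4,245-.4]
rep('staplerH',px2w(s,f([(226,200),(303,168),(387,328),(305,362)]),.009))
rep('cutterH',px2w(s,f([(428,138),(494,118),(598,322),(528,348)]),.009))
rep('inkH',px2w(s,f([(574,92),(690,45),(770,155),(650,206)]),.009))
print('jarH',px2w(s,f([(116,351)]),.006))
print('jarHext',px2w(s,f([(48,352),(185,350),(116,294),(116,408)]),.006))
print('jar',px2w(d,g([(135,59),(98,59),(171,59)]),.046))
rep('stapler',px2w(d,g([(117,232),(248,154),(268,172),(135,250)]),.036))
rep('cutter',px2w(d,g([(143,352),(380,312),(388,340),(147,380)]),.012))
rep('ink',px2w(d,g([(303,438),(447,420),(470,490),(322,523)]),.018))
print('tape',px2w(d,[(341,240)],.049))
E
```

```text
[-6.65206338e-04  9.82022289e-01  1.88763822e-01  4.81016220e-06]
staplerH [0.5229 0.3059 0.009 ] sides mm [ 51. 147.  51. 145.] long-axis deg 176.5
cutterH [0.4805 0.1876 0.009 ] sides mm [ 44. 186.  44. 188.] long-axis deg 172.5
inkH [0.5039 0.0591 0.009 ] sides mm [ 87. 115.  86. 114.] long-axis deg 175.8
jarH [[0.52126383 0.42561343 0.006     ]]
jarHext [[0.54213112 0.45956771 0.006     ]
 [0.50007531 0.3911572  0.006     ]
 [0.56289983 0.41084199 0.006     ]
 [0.4816299  0.43967458 0.006     ]]
jar [[ 0.4795772  -0.07464091  0.046     ]
 [ 0.45552724 -0.06416829  0.046     ]
 [ 0.50299858 -0.08483982  0.046     ]]
stapler [ 0.4645 -0.2142  0.036 ] sides mm [113.  22. 113.  20.] long-axis deg 16.6
cutter [ 0.4645 -0.3272  0.012 ] sides mm [153.  24. 153.  22.] long-axis deg 168.5
ink [ 0.4863 -0.4431  0.018 ] sides mm [87. 51. 89. 60.] long-axis deg 167.9
tape [[ 0.65657243 -0.05669839  0.049     ]]
```

```bash
python3 - <<'E'
from h import *
plan([.4645,-.327,.22],-101.5)
E
```

```text
turn [-0.01  0.    5.54] shift [31.01 -9.87  2.98]
turn [-0.000e+00 -2.000e-02 -2.446e+01] shift [31.01 -9.87  2.98]
```

>>> {"fn": "send_rows", "kwargs": {
  "dr": [
    [0,0,1],
    [0,0,2],
    [0,0,3],
    [0,0,4],
    [0,0,5],
    [0,0,5.55],
    [0,0,5.55],
    [0,0,5.55]
  ],
  "xyz": [
    [5,-1.6,0.5],
    [10,-3.2,1],
    [15,-4.8,1.5],
    [20,-6.4,2],
    [25,-8,2.5],
    [29,-9.3,3],
    [31,-9.9,3],
    [31,-9.9,3]
  ],
  "jaw": [100,100,100,100,100,100,100,100]
}}

```text
time_s: 1.15
eef_pos: [0.4652, -0.3259, 0.2199]
eef_rot: [-0.0, 0.995, -0.099, -0.0]
wrist_force: [-0.6, -0.2, 0.2]
opening: 1.0
grasp_force: 0.0
```

```bash
python3 - <<'E'
from h import *
o=ctrl.get_obs();print(o['time_s'],o['eef_pos'],o['eef_rot'],o['opening'])
c=ctrl.calibration('wrist');print(repr(c['world_from_camera']))
cv2.imwrite('pics/w1.png',cv2.cvtColor(ctrl.camera('wrist'),cv2.COLOR_RGB2BGR))
np.savez('w1.npz',**c)
E
```

```text
1.15 [ 0.46520609 -0.32585723  0.21985691] [-2.86827624e-04  9.95072656e-01 -9.91476669e-02 -2.57994803e-04] 0.999806471057512
array([[-1.98186852e-01,  9.45626112e-01,  2.57901585e-01,
         5.29923690e-01],
       [-9.80164257e-01, -1.91195936e-01, -5.21741636e-02,
        -3.38998703e-01],
       [-2.75166383e-05, -2.63126149e-01,  9.64761436e-01,
         3.44101969e-01],
       [ 0.00000000e+00,  0.00000000e+00,  0.00000000e+00,
         1.00000000e+00]])
```

View pics/w1.png

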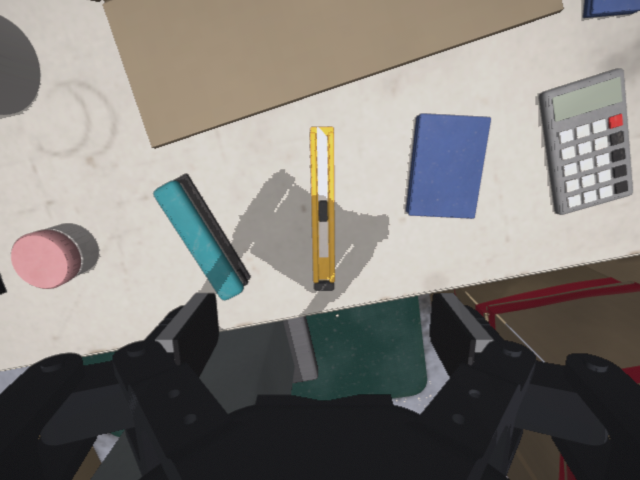

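Wrist view: the cutter is vertical, from (322,127) to (323,290). The pad's top corners are (420,115), (491,117), (476,218) and (410,214). The stapler's teal top runs from (170,188) to (230,295), and the jar lid is near (45,258).

```bash
python3 - <<'E'
from h import *
c=dict(np.load('w1.npz'))
rep('cutter',px2w(c,[(310,127),(334,127),(334,289),(313,290)],.012))
rep('ink',px2w(c,[(420,115),(491,117),(476,218),(410,214)],.018))
rep('stapler',px2w(c,[(154,190),(180,178),(243,290),(220,300)],.034))
print('jar',px2w(c,[(45,259)],.044))
E
```

```text
cutter [ 0.466  -0.3251  0.012 ] sides mm [ 21. 156.  21. 157.] long-axis deg 169.0
ink [ 0.4854 -0.4455  0.018 ] sides mm [62. 90. 62. 88.] long-axis deg 166.6
stapler [ 0.4662 -0.2119  0.034 ] sides mm [ 26. 115.  25. 116.] long-axis deg 13.6
jar [[ 0.48052112 -0.07560081  0.044     ]]
```

>>> {"fn": "send_rows", "kwargs": {
  "dr": [
    [0,0,0],
    [0,0,0],
    [0,0,0],
    [0,0,0],
    [0,0,0],
    [0,0,0],
    [0,0,0],
    [0,0,0]
  ],
  "xyz": [
    [0,0,5],
    [0,0,10],
    [0,0,14],
    [0,0,17],
    [0,0,19],
    [0,0,19.7],
    [0,0,19.7],
    [0,0,19.7]
  ],
  "jaw": [100,100,80,60,60,60,30,0]
}}

```text
time_s: 2.2
eef_pos: [0.4651, -0.328, 0.0249]
eef_rot: [0.001, 0.995, -0.1, 0.001]
wrist_force: [-0.3, -0.0, 0.9]
opening: 0.23
grasp_force: 58.7
```

>>> {"fn": "send_rows", "kwargs": {
  "dr": [
    [0,0,0],
    [0,0,0],
    [0,0,0],
    [0,0,0],
    [0,0,0],
    [0,0,0],
    [0,0,0],
    [0,0,0]
  ],
  "xyz": [
    [0,0,0],
    [0,0,0],
    [0,0,0],
    [0,0,0],
    [0,0,-2],
    [0,0,-5],
    [0,0,-9],
    [0,0,-13]
  ],
  "jaw": [0,0,0,0,0,0,0,0]
}}

```text
time_s: 3.2
eef_pos: [0.4644, -0.327, 0.1556]
eef_rot: [0.0, 0.995, -0.1, 0.0]
wrist_force: [0.1, -0.4, 0.6]
opening: 0.226
grasp_force: 58.8
```

```bash
python3 - <<'E'
from h import *
o=ctrl.get_obs();print(o['time_s'],o['eef_pos'],o['opening'],o['grasp_force'])
plan([.42,.19,.20],-97.5)
cv2.imwrite('pics/w2.png',cv2.cvtColor(ctrl.camera('wrist'),cv2.COLOR_RGB2BGR))
E
```

```text
3.2 [ 0.46436866 -0.32695761  0.15564439] 0.2262954946949031 58.84952366352081
turn [ 0.   -0.01 -0.67] shift [-14.68 -49.76  -4.46]
turn [-1.000e-02 -0.000e+00  2.933e+01] shift [-14.68 -49.76  -4.46]
```

>>> {"fn": "send_rows", "kwargs": {
  "dr": [
    [0,0,0],
    [0,0,0],
    [0,0,0],
    [0,0,-0.67],
    [0,0,-0.67],
    [0,0,-0.67],
    [0,0,-0.67],
    [0,0,-0.67]
  ],
  "xyz": [
    [-1.5,-5,-1],
    [-3.3,-11,-3],
    [-5,-17,-4.5],
    [-6.8,-23,-4.5],
    [-8.6,-29,-4.5],
    [-10.3,-35,-4.5],
    [-12.1,-41,-4.5],
    [-13.9,-47,-4.5]
  ],
  "jaw": [0,0,0,0,0,0,0,0]
}}

```text
time_s: 4.25
eef_pos: [0.4223, 0.158, 0.1996]
eef_rot: [-0.0, 0.998, -0.066, 0.001]
wrist_force: [0.5, 0.5, 0.1]
opening: 0.238
grasp_force: 58.9
```

>>> {"fn": "send_rows", "kwargs": {
  "dr": [
    [0,0,0],
    [0,0,0],
    [0,0,0],
    [0,0,0],
    [0,0,0],
    [0,0,0],
    [0,0,0],
    [0,0,0]
  ],
  "xyz": [
    [-0.5,-3,0],
    [-0.7,-5,0],
    [-0.8,-6,0],
    [-0.8,-6,0],
    [-0.8,-6,0],
    [-0.8,-6,0],
    [-0.8,-6,0],
    [-0.8,-6,0]
  ],
  "jaw": [0,0,0,0,0,0,0,0]
}}

```text
time_s: 5.25
eef_pos: [0.4227, 0.2162, 0.1983]
eef_rot: [0.0, 0.998, -0.066, -0.0]
wrist_force: [-0.1, 0.3, -1.8]
opening: 0.232
grasp_force: 59.0
```

```bash
python3 - <<'E'
from h import *
o=ctrl.get_obs();print(o['time_s'],o['eef_pos'],o['opening'],o['grasp_force'])
c=ctrl.calibration('wrist')
cv2.imwrite('pics/w3.png',cv2.cvtColor(ctrl.camera('wrist'),cv2.COLOR_RGB2BGR))
np.savez('w3.npz',**c)
E
```

```text
5.25 [0.42269807 0.21623494 0.19828515] 0.23196187798404053 58.971190452575684
```

View pics/w3.png

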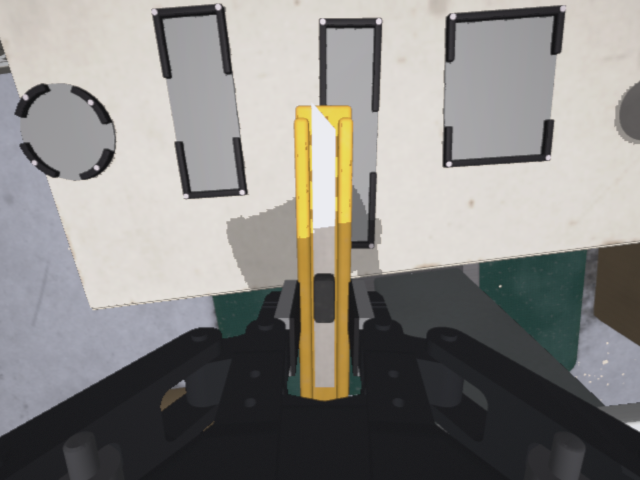

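Held cutter spans rows 105–400 at column 324. Holder corners:
- Stapler: (152,9), (223,5), (246,193), (184,198).
- Cutter: (320,20), (382,19), (374,247).
- Pad: (448,14), (565,7), (551,159), (444,166).
- Jar: centre about (67,132).

```bash
python3 - <<'E'
from h import *
c=dict(np.load('w3.npz'))
rep('staplerH',px2w(c,[(152,9),(223,5),(246,193),(184,198)],.009))
rep('inkH',px2w(c,[(448,14),(565,7),(551,159),(444,166)],.009))
p=px2w(c,[(320,20),(382,19),(374,247)],.009);print('cutterH',p, (p[0]+p[2])/2, np.linalg.norm(p[1]-p[0]),np.linalg.norm(p[1]-p[2]),np.degrees(np.arctan2(*(p[1]-p[2])[[1,0]])))
print('jarH',px2w(c,[(67,132)],.007))
print('heldcutter ends',px2w(c,[(324,105),(323,400)],.191))
print('gaps',px2w(c,[(66,85),(64,180)],.007))
plan([*((p[0]+p[2])/2)[:2],.05],np.degrees(np.arctan2(*(p[1]-p[2])[[1,0]]))-90)
E
```

```text
staplerH [0.5291 0.3041 0.009 ] sides mm [ 56. 147.  55. 148.] long-axis deg 176.1
inkH [0.5094 0.0569 0.009 ] sides mm [ 91. 116.  92. 117.] long-axis deg 176.3
cutterH [[0.58009669 0.19813434 0.009     ]
 [0.57436556 0.14985549 0.009     ]
 [0.38945856 0.17386306 0.009     ]] [0.48477762 0.1859987  0.009     ] 0.048617825897489676 0.18645900749867553 -7.397666139949419
jarH [[0.52525013 0.42314644 0.007     ]]
heldcutter ends [[0.50045476 0.20578112 0.191     ]
 [0.37993267 0.22228579 0.191     ]]
gaps [[0.56121942 0.41206208 0.007     ]
 [0.48642323 0.43876969 0.007     ]]
turn [ 0.    0.   -0.02] shift [ 6.56  2.19 14.83]
turn [ 0.   -0.   29.98] shift [ 6.56  2.19 14.83]
```

>>> {"fn": "send_rows", "kwargs": {
  "dr": [
    [0,0,0],
    [0,0,0],
    [0,0,0],
    [0,0,0],
    [0,0,0],
    [0,0,0],
    [0,0,0],
    [0,0,0]
  ],
  "xyz": [
    [3,1,1],
    [6.4,2.15,3],
    [6.4,2.15,7],
    [6.4,2.15,11],
    [6.4,2.15,14],
    [6.4,2.15,15.3],
    [6.4,2.15,15.3],
    [6.4,2.15,15.3]
  ],
  "jaw": [0,0,0,0,0,0,0,0]
}}

```text
time_s: 6.3
eef_pos: [0.4844, 0.187, 0.0466]
eef_rot: [-0.0, 0.998, -0.066, 0.001]
wrist_force: [-0.0, 0.2, -0.6]
opening: 0.23
grasp_force: 59.0
```

```bash
python3 - <<'E'
from h import *
o=ctrl.get_obs();print(o['time_s'],o['eef_pos'],o['opening'],o['grasp_force'])
c=ctrl.calibration('wrist')
cv2.imwrite('pics/w4.png',cv2.cvtColor(ctrl.camera('wrist'),cv2.COLOR_RGB2BGR))
np.savez('w4.npz',**c)
E
```

```text
6.3 [0.48438869 0.18702947 0.04660925] 0.22979115527289667 58.9698600769043
```

View pics/w4.png

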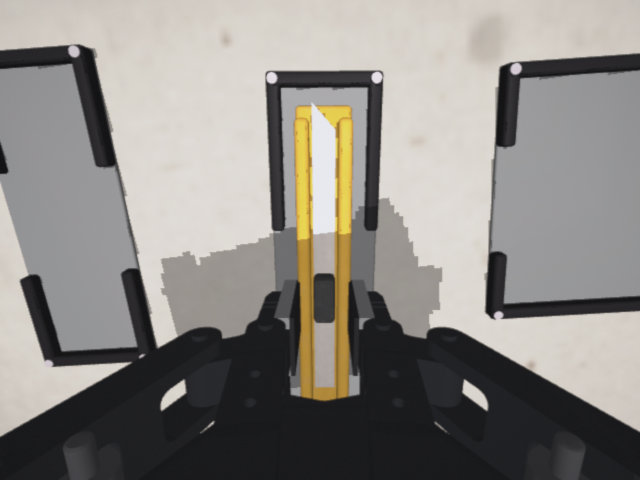

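The cutter is centred over its pocket, whose far corners are at (267,72) and (382,72). I'll check the distance along its length.

```bash
python3 - <<'E'
from h import *
c=dict(np.load('w4.npz'));p=px2w(c,[(267,72),(382,72)],.009);o=ctrl.get_obs()['eef_pos'];m=p.mean(0)
e=px2w(c,[(324,105)],.0365)[0]
u=np.array([np.cos(np.radians(-7.5)),np.sin(np.radians(-7.5))]);n=np.array([-u[1],u[0]])
print('rim far from tcp along/lat',(m-o)[:2]@u,(m-o)[:2]@n,'cutter far end',(e-o)[:2]@u,(e-o)[:2]@n, np.linalg.norm(p[0]-p[1]))
# other corners: pad and stapler
print(px2w(c,[(516,63),(489,318)],.009),px2w(c,[(75,45),(48,367)],.009))
E
```

```text
rim far from tcp along/lat 0.09440111157323322 -0.00044536930221365046 cutter far end 0.07870045114262715 -0.00020903749567788968 0.048288305032158994
[[0.57090332 0.09463221 0.009     ]
 [0.45423241 0.10713797 0.009     ]] [[0.60169025 0.27496985 0.009     ]
 [0.45612634 0.33666277 0.009     ]]
```

>>> {"fn": "send_rows", "kwargs": {
  "dr": [
    [0,0,0],
    [0,0,0],
    [0,0,0],
    [0,0,0],
    [0,0,0],
    [0,0,0],
    [0,0,0],
    [0,0,0]
  ],
  "xyz": [
    [0,0,0.8],
    [0,0,1.5],
    [0,0,1.85],
    [0,0,1.85],
    [0,0,1.85],
    [0,0,1.85],
    [0,0,1.85],
    [0,0,1.85]
  ],
  "jaw": [0,0,0,0,0,40,55,55]
}}

```text
time_s: 7.35
eef_pos: [0.4831, 0.1868, 0.0265]
eef_rot: [0.0, 0.998, -0.066, -0.0]
wrist_force: [-0.1, 0.1, -0.0]
opening: 0.551
grasp_force: 0.0
```

>>> {"fn": "send_rows", "kwargs": {
  "dr": [
    [0,0,0],
    [0,0,0],
    [0,0,0],
    [0,0,0],
    [0,0,0],
    [0,0,0],
    [0,0,0],
    [0,0,0]
  ],
  "xyz": [
    [0,0,0],
    [0,0,-2],
    [0,0,-5],
    [0,0,-10],
    [0,0,-15],
    [0,0,-17],
    [0,0,-17],
    [0,0,-17]
  ],
  "jaw": [60,60,60,60,60,60,60,60]
}}

```text
time_s: 8.35
eef_pos: [0.4824, 0.1867, 0.1954]
eef_rot: [0.0, 0.998, -0.066, -0.001]
wrist_force: [-0.3, 0.5, -0.5]
opening: 0.599
grasp_force: 0.0
```

```bash
python3 - <<'E'
from h import *
o=ctrl.get_obs();print(o['time_s'],o['eef_pos'],o['opening'],o['grasp_force'])
plan([.4662,-.212,.197],-76.2)
cv2.imwrite('pics/w5.png',cv2.cvtColor(ctrl.camera('wrist'),cv2.COLOR_RGB2BGR))
E
```

```text
8.35 [0.48243724 0.18668497 0.19542395] 0.5989899373302664 0.0
turn [ 0.    0.02 -3.55] shift [ 3.61 39.74 -0.14]
turn [ 0.03 -0.   26.45] shift [ 3.61 39.74 -0.14]
```

View pics/w5.png

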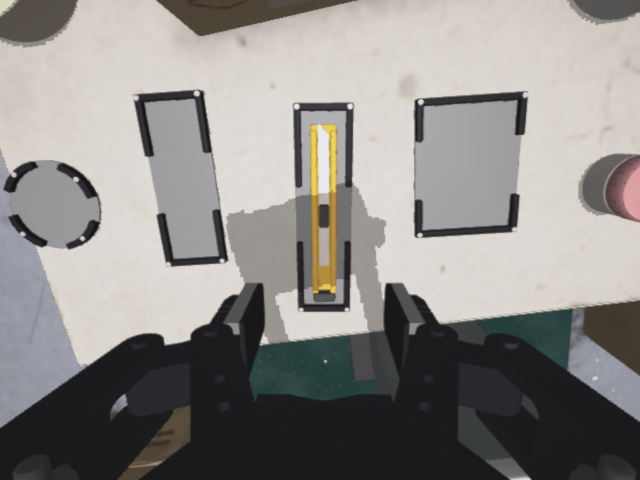

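The cutter lies flat in its holder. Stapler next.

>>> {"fn": "send_rows", "kwargs": {
  "dr": [
    [0,0,-0.5],
    [0,0,-1],
    [0,0,-1.5],
    [0,0,-2],
    [0,0,-2.5],
    [0,0,-3],
    [0,0,-3.55],
    [0,0,-3.55]
  ],
  "xyz": [
    [0.5,5.5,0],
    [1,11,0],
    [1.5,17,0],
    [2.1,23,0],
    [2.6,29,0],
    [3.1,34,0],
    [3.6,39.7,0],
    [3.6,39.7,0]
  ],
  "jaw": [80,80,80,80,80,80,80,80]
}}

```text
time_s: 9.4
eef_pos: [0.466, -0.2147, 0.1953]
eef_rot: [-0.0, 0.993, 0.118, -0.001]
wrist_force: [-0.4, 0.7, -0.3]
opening: 0.799
grasp_force: 0.0
```

```bash
python3 - <<'E'
from h import *
o=ctrl.get_obs();print(o['time_s'],o['eef_pos'],o['opening'],o['grasp_force'])
plan([.4662,-.212,.026],-76.2)
c=ctrl.calibration('wrist')
cv2.imwrite('pics/w6.png',cv2.cvtColor(ctrl.camera('wrist'),cv2.COLOR_RGB2BGR))
np.savez('w6.npz',**c)
E
```

```text
9.4 [ 0.465961   -0.21473341  0.1952568 ] 0.798902878014756 0.0
turn [-0.01  0.02 -0.05] shift [ 0.12 -0.24 16.93]
turn [3.000e-02 2.000e-02 2.995e+01] shift [ 0.12 -0.24 16.93]
```

View pics/w6.png

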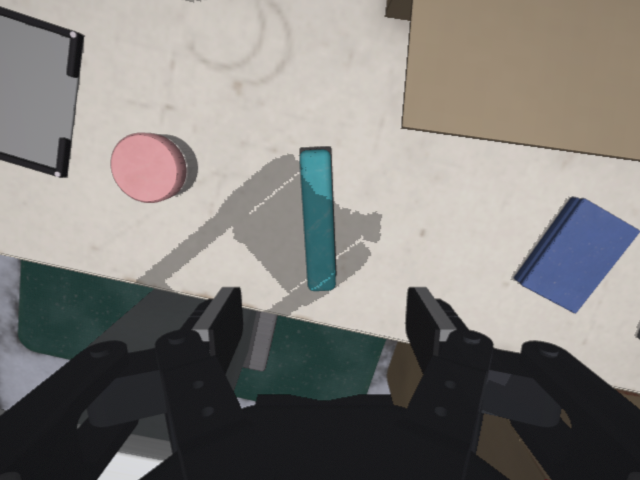

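Stapler top corners: (300,150), (331,148), (336,289) and (307,291). Jar lid top spans columns 110–184, rows 133–202.

```bash
python3 - <<'E'
from h import *
c=dict(np.load('w6.npz'))
p=px2w(c,[(300,150),(331,148),(336,289),(307,291)],.035);rep('stapler',p)
print('jar',px2w(c,[(146,168)],.046))
m=p.mean(0);l=p[0]+p[1]-p[2]-p[3];plan([m[0],m[1],.026],np.degrees(np.arctan2(l[1],l[0]))-90)
E
```

```text
stapler [ 0.4662 -0.2101  0.035 ] sides mm [ 24. 118.  25. 119.] long-axis deg 15.6
jar [[ 0.4800513  -0.07254183  0.046     ]]
turn [-0.02  0.02 -0.34] shift [ 0.11 -0.19 16.91]
turn [ 0.03  0.04 29.66] shift [ 0.11 -0.19 16.91]
```

>>> {"fn": "send_rows", "kwargs": {
  "dr": [
    [0,0,-0.3],
    [0,0,-0.34],
    [0,0,-0.34],
    [0,0,-0.34],
    [0,0,-0.34],
    [0,0,-0.34],
    [0,0,-0.34],
    [0,0,-0.34]
  ],
  "xyz": [
    [0.1,-0.2,4],
    [0.1,-0.2,8],
    [0.1,-0.2,12],
    [0.1,-0.2,15],
    [0.1,-0.2,16.7],
    [0.1,-0.2,16.9],
    [0.1,-0.2,16.9],
    [0.1,-0.2,16.9]
  ],
  "jaw": [80,80,80,80,80,80,30,0]
}}

```text
time_s: 10.45
eef_pos: [0.4684, -0.2098, 0.029]
eef_rot: [0.001, 0.99, 0.138, 0.001]
wrist_force: [-0.8, -0.3, -0.4]
opening: 0.382
grasp_force: 0.0
```

>>> {"fn": "send_rows", "kwargs": {
  "dr": [
    [0,0,0],
    [0,0,0],
    [0,0,0],
    [0,0,0],
    [0,0,0],
    [0,0,0],
    [0,0,0],
    [0,0,0]
  ],
  "xyz": [
    [0,0,0],
    [0,0,0],
    [0,0,0],
    [0,0,0],
    [0,0,-2],
    [0,0,-6],
    [0,0,-10],
    [0,0,-14]
  ],
  "jaw": [0,0,0,0,0,0,0,0]
}}

```text
time_s: 11.45
eef_pos: [0.4671, -0.2091, 0.169]
eef_rot: [-0.0, 0.991, 0.138, -0.0]
wrist_force: [0.3, -0.4, -2.4]
opening: 0.278
grasp_force: 59.1
```

```bash
python3 - <<'E'
from h import *
o=ctrl.get_obs();print(o['time_s'],o['eef_pos'],o['opening'],o['grasp_force'])
plan([.528,.3045,.165],-93.8)
plan([.528,.3045,.05],-93.8)
E
```

```text
11.45 [ 0.46707204 -0.20907159  0.16896158] 0.27808061798154476 59.14997220039368
turn [-0.    0.    3.27] shift [ 19.85 -47.76   0.41]
turn [ -0.    -0.   -26.73] shift [ 19.85 -47.76   0.41]
turn [-0.    0.    3.27] shift [ 19.85 -47.75  11.91]
turn [ -0.    -0.   -26.73] shift [ 19.85 -47.75  11.91]
```

>>> {"fn": "send_rows", "kwargs": {
  "dr": [
    [0,0,0.4],
    [0,0,0.8],
    [0,0,1.2],
    [0,0,1.6],
    [0,0,2],
    [0,0,2.4],
    [0,0,2.8],
    [0,0,3.27]
  ],
  "xyz": [
    [1.7,-5,0],
    [4,-11,0],
    [6.5,-17,0],
    [9,-23,0],
    [11.5,-29,0],
    [14,-35,0],
    [16.5,-41,0],
    [19,-46,0]
  ],
  "jaw": [0,0,0,0,0,0,0,0]
}}

```text
time_s: 12.45
eef_pos: [0.5232, 0.2796, 0.1678]
eef_rot: [0.0, 0.999, -0.034, 0.0]
wrist_force: [0.8, -0.4, -1.2]
opening: 0.284
grasp_force: 59.4
```

```bash
python3 - <<'E'
from h import *
plan([.528,.3045,.050],-93.8)
E
```

```text
turn [ 0.   -0.   -0.01] shift [ 0.31 -2.52 11.78]
turn [-0.   -0.   29.99] shift [ 0.31 -2.52 11.78]
```

>>> {"fn": "send_rows", "kwargs": {
  "dr": [
    [0,0,0],
    [0,0,0],
    [0,0,0],
    [0,0,0],
    [0,0,0],
    [0,0,0],
    [0,0,0],
    [0,0,0]
  ],
  "xyz": [
    [0.2,-1.95,2],
    [0.2,-1.95,5],
    [0.2,-1.95,8],
    [0.2,-1.95,10.5],
    [0.2,-1.95,11.8],
    [0.2,-1.95,11.8],
    [0.2,-1.95,11.8],
    [0.2,-1.95,11.8]
  ],
  "jaw": [0,0,0,0,0,0,0,0]
}}

```text
time_s: 13.45
eef_pos: [0.5277, 0.2972, 0.0511]
eef_rot: [-0.0, 0.999, -0.033, 0.001]
wrist_force: [0.0, 0.1, -1.5]
opening: 0.28
grasp_force: 59.5
```

```bash
python3 - <<'E'
from h import *
o=ctrl.get_obs();print(o['time_s'],o['eef_pos'],o['opening'],o['grasp_force'])
c=ctrl.calibration('wrist')
cv2.imwrite('pics/w7.png',cv2.cvtColor(ctrl.camera('wrist'),cv2.COLOR_RGB2BGR))
np.savez('w7.npz',**c)
plan([.528,.3045,.033],-93.8)
E
```

```text
13.45 [0.52774002 0.29717457 0.051099  ] 0.28024739676121446 59.54561412334442
turn [-0.01 -0.02 -0.  ] shift [-0.01 -0.74  1.8 ]
turn [-3.e-02  1.e-02  3.e+01] shift [-0.01 -0.74  1.8 ]
```

View pics/w7.png

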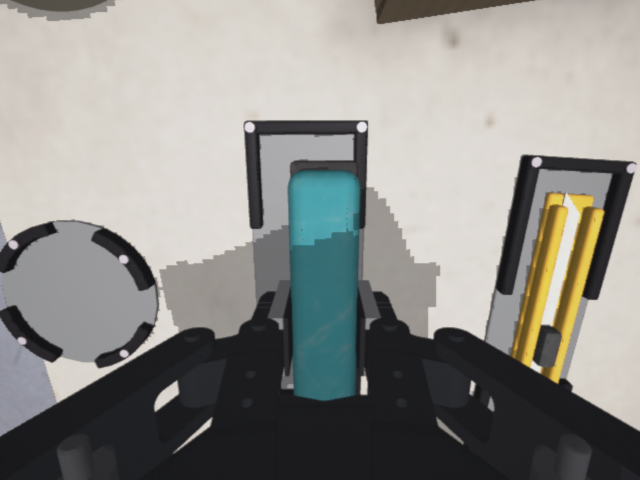

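The stapler sits right of its pocket, whose far corners are at (244,122) and (368,122), so it needs about 7 mm more to the left.

```bash
python3 - <<'E'
from h import *
c=dict(np.load('w7.npz'));o=ctrl.get_obs()['eef_pos'];p=px2w(c,[(244,122),(368,122)],.009);m=p.mean(0)
a=np.radians(-3.8);u=np.array([np.cos(a),np.sin(a)]);n=np.array([-u[1],u[0]])
e=px2w(c,[(325,165)],.04)[0]
print((m-o)[:2]@u,(m-o)[:2]@n,(e-o)[:2]@u,(e-o)[:2]@n,np.linalg.norm(p[0]-p[1]),np.degrees(np.arctan2(*(p[0]-p[1])[[1,0]])))
print('jarH',px2w(c,[(78,292)],.007))
E
```

```text
0.07488830952082874 0.00800873706994033 0.05787001695004272 -0.000387551964105226 0.05538702084491993 86.14811245855823
jarH [[0.52812313 0.42358673 0.007     ]]
```

>>> {"fn": "send_rows", "kwargs": {
  "dr": [
    [0,0,0],
    [0,0,0],
    [0,0,0],
    [0,0,0],
    [0,0,0],
    [0,0,0],
    [0,0,0],
    [0,0,0]
  ],
  "xyz": [
    [0.1,-0.4,0],
    [0.1,-0.8,0],
    [0.1,-0.8,0.8],
    [0.1,-0.8,1.5],
    [0.1,-0.8,2.05],
    [0.1,-0.8,2.05],
    [0.1,-0.8,2.05],
    [0.1,-0.8,2.05]
  ],
  "jaw": [0,0,0,0,0,0,30,50]
}}

```text
time_s: 14.5
eef_pos: [0.5284, 0.3047, 0.0291]
eef_rot: [-0.0, 0.999, -0.033, 0.0]
wrist_force: [-0.2, -0.6, -1.0]
opening: 0.486
grasp_force: 0.0
```

>>> {"fn": "send_rows", "kwargs": {
  "dr": [
    [0,0,0],
    [0,0,0],
    [0,0,0],
    [0,0,0],
    [0,0,0],
    [0,0,0],
    [0,0,0],
    [0,0,0]
  ],
  "xyz": [
    [0,0,0],
    [0,0,0],
    [0,0,-2],
    [0,0,-5],
    [0,0,-9],
    [0,0,-13],
    [0,0,-15],
    [0,0,-15]
  ],
  "jaw": [55,55,55,60,60,60,60,60]
}}

```text
time_s: 15.5
eef_pos: [0.5294, 0.3052, 0.1814]
eef_rot: [-0.001, 0.999, -0.033, 0.002]
wrist_force: [0.4, 0.4, -0.1]
opening: 0.594
grasp_force: 0.0
```

```bash
python3 - <<'E'
from h import *
o=ctrl.get_obs();print(o['time_s'],o['eef_pos'],o['opening'],o['grasp_force'])
plan([.4856,-.444,.18],-103.4)
c=ctrl.calibration('wrist')
cv2.imwrite('pics/w8.png',cv2.cvtColor(ctrl.camera('wrist'),cv2.COLOR_RGB2BGR))
np.savez('w8.npz',**c)
E
```

```text
15.5 [0.52939171 0.3051873  0.18140763] 0.5937855843044186 0.0
turn [-0.02 -0.03  1.6 ] shift [5.900e-01 7.504e+01 3.000e-02]
turn [  0.05  -0.03 -28.4 ] shift [5.900e-01 7.504e+01 3.000e-02]
```

View pics/w8.png

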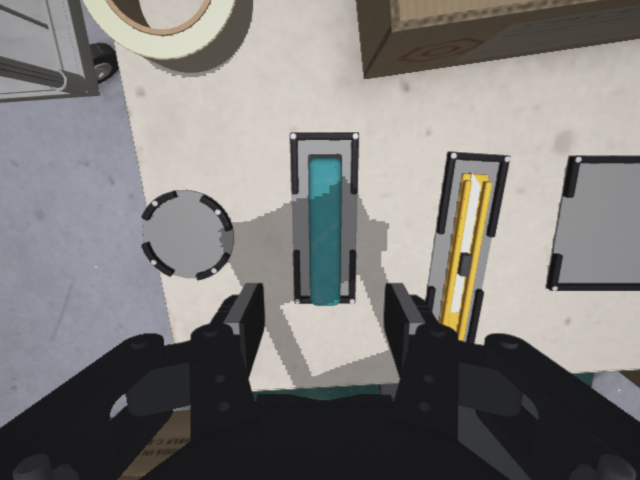

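The stapler's top spans rows 155–304 and the rim 132–304. I'll correct for parallax to see whether it sits inside.

```bash
python3 - <<'E'
from h import *
c=dict(np.load('w8.npz'))
print('top ends',px2w(c,[(325,155),(325,304)],.035)[:,0],'rim',px2w(c,[(325,132),(325,304)],.009)[:,0])
print('lat top',px2w(c,[(309,230),(342,230)],.034)[:,1],'rim',px2w(c,[(291,150),(359,150),(293,300),(356,300)],.009)[:,1])
print('jarH',px2w(c,[(188,234)],.007),'x gap dirs')
E
```

```text
top ends [0.58649688 0.46605927] rim [0.60362568 0.45370841]
lat top [0.31702926 0.29106459] rim [0.32791576 0.27280714 0.33813808 0.2810069 ]
jarH [[0.52686634 0.42394678 0.007     ]] x gap dirs
```

>>> {"fn": "send_rows", "kwargs": {
  "dr": [
    [0,0,0],
    [0,0,0],
    [0,0,0],
    [0,0,0],
    [0,0,0],
    [0,0,0.5],
    [0,0,1],
    [0,0,1.6]
  ],
  "xyz": [
    [-0.4,5.5,0],
    [-0.9,11.5,0],
    [-1.3,17.5,0],
    [-1.8,23.5,0],
    [-2.2,29.5,0],
    [-2.6,35.5,0],
    [-3,41.5,0],
    [-3.4,46,0]
  ],
  "jaw": [80,100,100,100,100,100,100,100]
}}

```text
time_s: 16.55
eef_pos: [0.4622, -0.1536, 0.1773]
eef_rot: [-0.001, 0.993, -0.118, -0.002]
wrist_force: [0.8, -0.2, 0.9]
opening: 1.003
grasp_force: 0.0
```

```bash
python3 - <<'E'
from h import *
plan([.4856,-.4445,.15],-103.4)
E
```

```text
turn [-0.01  0.03 -0.03] shift [ 9.12 27.73  2.67]
turn [5.000e-02 1.000e-02 2.997e+01] shift [ 9.12 27.73  2.67]
```

>>> {"fn": "send_rows", "kwargs": {
  "dr": [
    [0,0,0],
    [0,0,0],
    [0,0,0],
    [0,0,0],
    [0,0,0],
    [0,0,0],
    [0,0,0],
    [0,0,0]
  ],
  "xyz": [
    [1.7,5.5,0],
    [3.6,11,0],
    [5.5,16.5,0],
    [7.3,22,1],
    [9.1,27.7,2.6],
    [9.1,27.7,2.6],
    [9.1,27.7,2.6],
    [9.1,27.7,2.6]
  ],
  "jaw": [100,100,100,100,100,100,100,100]
}}

```text
time_s: 17.55
eef_pos: [0.4884, -0.4411, 0.153]
eef_rot: [-0.0, 0.993, -0.116, -0.0]
wrist_force: [0.8, -0.7, 0.7]
opening: 1.002
grasp_force: 0.0
```

```bash
python3 - <<'E'
from h import *
o=ctrl.get_obs();print(o['time_s'],o['eef_pos'],o['opening'])
c=ctrl.calibration('wrist')
cv2.imwrite('pics/w9.png',cv2.cvtColor(ctrl.camera('wrist'),cv2.COLOR_RGB2BGR))
np.savez('w9.npz',**c)
E
```

```text
17.55 [ 0.48841154 -0.44106083  0.15301334] 1.0019866307539413
```

View pics/w9.png

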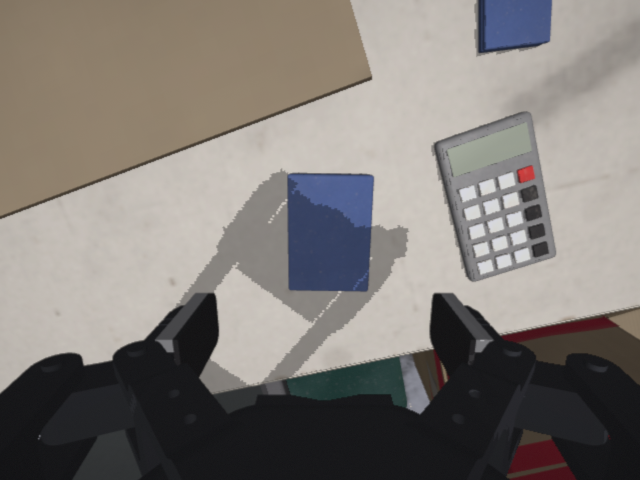

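The pad's top corners are (288,173), (373,175), (368,291) and (289,290), with the calculator clear on the right.

```bash
python3 - <<'E'
from h import *
c=dict(np.load('w9.npz'))
p=px2w(c,[(288,173),(373,175),(368,291),(289,290)],.018);rep('ink',p)
m=p.mean(0);l=p[0]+p[1]-p[2]-p[3];plan([m[0],m[1],.024],np.degrees(np.arctan2(l[1],l[0]))-90)
print(ctrl.get_obs()['eef_pos'])
E
```

```text
ink [ 0.4858 -0.4448  0.018 ] sides mm [61. 90. 62. 91.] long-axis deg 165.9
turn [-0.   -0.    0.13] shift [-0.19  0.42 12.96]
turn [  0.    -0.   -29.87] shift [-0.19  0.42 12.96]
[ 0.48866528 -0.44116586  0.15356323]
```

>>> {"fn": "send_rows", "kwargs": {
  "dr": [
    [0,0,0.13],
    [0,0,0.13],
    [0,0,0.13],
    [0,0,0.13],
    [0,0,0.13],
    [0,0,0.13],
    [0,0,0.13],
    [0,0,0.13]
  ],
  "xyz": [
    [-0.2,0.4,4],
    [-0.2,0.4,8],
    [-0.2,0.4,11],
    [-0.2,0.4,13],
    [-0.2,0.4,13.5],
    [-0.2,0.4,13.5],
    [-0.2,0.4,13.5],
    [-0.2,0.4,13.5]
  ],
  "jaw": [100,100,100,100,100,90,70,40]
}}

```text
time_s: 18.6
eef_pos: [0.4864, -0.4471, 0.0205]
eef_rot: [0.001, 0.992, -0.123, 0.001]
wrist_force: [0.0, 0.7, 6.8]
opening: 0.717
grasp_force: 65.6
```

>>> {"fn": "send_rows", "kwargs": {
  "dr": [
    [0,0,0],
    [0,0,0],
    [0,0,0],
    [0,0,0],
    [0,0,0],
    [0,0,0],
    [0,0,0],
    [0,0,0]
  ],
  "xyz": [
    [0,0,0],
    [0,0,0],
    [0,0,0],
    [0,0,0],
    [0,0,0],
    [0,0,-2],
    [0,0,-6],
    [0,0,-10]
  ],
  "jaw": [40,40,40,40,40,40,40,40]
}}

```text
time_s: 19.6
eef_pos: [0.4853, -0.4459, 0.1205]
eef_rot: [0.0, 0.992, -0.123, 0.0]
wrist_force: [0.8, -1.2, -0.4]
opening: 0.716
grasp_force: 65.4
```

```bash
python3 - <<'E'
from h import *
o=ctrl.get_obs();print(o['time_s'],o['eef_pos'],o['opening'],o['grasp_force'],o['wrist_force'])
plan([.44,-.06,.165],-93.8)
E
```

```text
19.6 [ 0.48534521 -0.44592695  0.12045601] 0.7157854301157168 65.44782400131226 [ 0.84087994 -1.21407909 -0.3915592 ]
turn [ 0.   -0.   -1.73] shift [-13.85 -36.3   -4.47]
turn [-0.   -0.   28.27] shift [-13.85 -36.3   -4.47]
```

>>> {"fn": "send_rows", "kwargs": {
  "dr": [
    [0,0,0],
    [0,0,-0.3],
    [0,0,-0.6],
    [0,0,-0.9],
    [0,0,-1.2],
    [0,0,-1.5],
    [0,0,-1.73],
    [0,0,-1.73]
  ],
  "xyz": [
    [-2,-4,-3],
    [-4,-9.5,-4.5],
    [-6.2,-15,-4.5],
    [-8.5,-21,-4.5],
    [-10.7,-27,-4.5],
    [-13,-33,-4.5],
    [-13.9,-36.3,-4.5],
    [-13.9,-36.3,-4.5]
  ],
  "jaw": [40,40,40,40,40,40,40,40]
}}

```text
time_s: 20.6
eef_pos: [0.4393, -0.0577, 0.1644]
eef_rot: [0.0, 1.0, -0.031, 0.001]
wrist_force: [-1.1, -1.1, -0.6]
opening: 0.714
grasp_force: 65.5
```

```bash
python3 - <<'E'
from h import *
o=ctrl.get_obs();print(o['eef_pos'],o['opening'],o['grasp_force'])
plan([.5085,.057,.045],-93.8)
E
```

```text
[ 0.43934577 -0.05766372  0.16440566] 0.7140823745197306 65.50798416137695
turn [ 0.   -0.01  0.04] shift [  6.17 -11.88  11.95]
turn [ 2.000e-02  0.000e+00 -2.996e+01] shift [  6.17 -11.88  11.95]
```

>>> {"fn": "send_rows", "kwargs": {
  "dr": [
    [0,0,0],
    [0,0,0],
    [0,0,0],
    [0,0,0],
    [0,0,0],
    [0,0,0],
    [0,0,0],
    [0,0,0]
  ],
  "xyz": [
    [1.5,-4,0],
    [4,-8.5,0],
    [6.2,-11.9,2],
    [6.2,-11.9,6],
    [6.2,-11.9,10],
    [6.2,-11.9,11.9],
    [6.2,-11.9,11.9],
    [6.2,-11.9,11.9]
  ],
  "jaw": [40,40,40,40,40,40,40,40]
}}

```text
time_s: 21.6
eef_pos: [0.5106, 0.0539, 0.0456]
eef_rot: [0.0, 0.999, -0.034, 0.001]
wrist_force: [-0.0, -0.7, -0.2]
opening: 0.715
grasp_force: 65.6
```

```bash
python3 - <<'E'
from h import *
o=ctrl.get_obs();print(o['time_s'],o['eef_pos'],o['opening'],o['grasp_force'])
c=ctrl.calibration('wrist')
cv2.imwrite('pics/w10.png',cv2.cvtColor(ctrl.camera('wrist'),cv2.COLOR_RGB2BGR))
np.savez('w10.npz',**c)
E
```

```text
21.6 [0.51063665 0.05389029 0.0456094 ] 0.7148714097843766 65.55279850959778
```

View pics/w10.png

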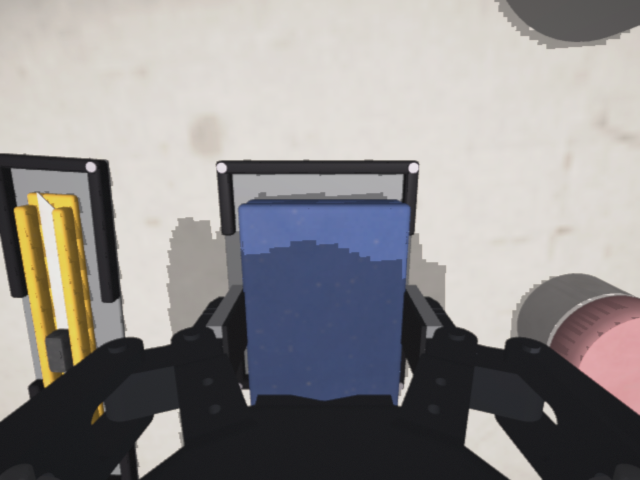

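The pad is held squarely over its holder, whose far corners are at (216,161) and (419,161). The pad's far edge runs (240,204)–(409,204).

```bash
python3 - <<'E'
from h import *
c=dict(np.load('w10.npz'));o=ctrl.get_obs()['eef_pos'];p=px2w(c,[(216,161),(419,161)],.009);m=p.mean(0)
a=np.radians(-3.9);u=np.array([np.cos(a),np.sin(a)]);n=np.array([-u[1],u[0]])
e=px2w(c,[(240,204),(409,204)],.0435).mean(0)
print(o,(m-o)[:2]@u,(m-o)[:2]@n,(e-o)[:2]@u,(e-o)[:2]@n,np.linalg.norm(p[0]-p[1]),np.degrees(np.arctan2(*(p[0]-p[1])[[1,0]])))
E
```

```text
[0.51074947 0.05403442 0.04581105] 0.05784768969622101 0.0026496854776026963 0.04437073143574939 -0.0003676400991778122 0.0901119559289418 86.10072908184549
```

>>> {"fn": "send_rows", "kwargs": {
  "dr": [
    [0,0,0],
    [0,0,0],
    [0,0,0],
    [0,0,0],
    [0,0,0],
    [0,0,0],
    [0,0,0],
    [0,0,0]
  ],
  "xyz": [
    [-0.1,-0.3,0],
    [-0.1,-0.3,0.8],
    [-0.1,-0.3,1.6],
    [-0.1,-0.3,2.1],
    [-0.1,-0.3,2.1],
    [-0.1,-0.3,2.1],
    [-0.1,-0.3,2.1],
    [-0.1,-0.3,2.1]
  ],
  "jaw": [40,40,40,40,40,40,80,90]
}}

```text
time_s: 22.65
eef_pos: [0.5085, 0.0577, 0.0231]
eef_rot: [-0.0, 0.999, -0.033, -0.0]
wrist_force: [0.2, 0.0, 0.3]
opening: 0.9
grasp_force: 0.0
```

>>> {"fn": "send_rows", "kwargs": {
  "dr": [
    [0,0,0],
    [0,0,0],
    [0,0,0],
    [0,0,0],
    [0,0,0],
    [0,0,0],
    [0,0,0],
    [0,0,0]
  ],
  "xyz": [
    [0,0,0],
    [0,0,-1],
    [0,0,-3],
    [0,0,-6],
    [0,0,-10],
    [0,0,-13],
    [0,0,-13],
    [0,0,-13]
  ],
  "jaw": [95,100,100,100,100,100,100,100]
}}

```text
time_s: 23.65
eef_pos: [0.5081, 0.0578, 0.153]
eef_rot: [-0.0, 0.999, -0.033, -0.0]
wrist_force: [0.0, 0.6, 0.4]
opening: 1.003
grasp_force: 0.0
```

```bash
python3 - <<'E'
from h import *
o=ctrl.get_obs();print(o['time_s'],o['eef_pos'],o['opening'],o['grasp_force'])
plan([.480,-.0735,.155],-98); plan([.480,-.0735,.155],-70)
c=ctrl.calibration('wrist');im=cv2.cvtColor(ctrl.camera('wrist'),cv2.COLOR_RGB2BGR);cv2.imwrite('pics/w11.png',im);np.savez('w11.npz',**c)
h=cv2.cvtColor(im,cv2.COLOR_BGR2HSV);b=cv2.inRange(h,(105,100,40),(125,255,255))
n,l,st,ce=cv2.connectedComponentsWithStats(b);print(st[1:][st[1:,4]>500],ce[1:][st[1:,4]>500])
k=1+st[1:,4].argmax();r=cv2.boxPoints(cv2.minAreaRect(cv2.findNonZero((l==k).astype('uint8'))));print(r);rep('ink',px2w(c,r,.021))
p=cv2.inRange(h,(165,40,60),(180,200,255))|cv2.inRange(h,(0,40,150),(5,200,255));n,l,st,ce=cv2.connectedComponentsWithStats(p);print('pink',st[1:][st[1:,4]>500],ce[1:][st[1:,4]>500])
E
```

```text
23.65 [0.50811582 0.05780091 0.15300789] 1.0034636008144162 0.0
turn [0.  0.  0.7] shift [-1.94 13.29 -0.2 ]
turn [-1.00e-02  0.00e+00 -2.93e+01] shift [-1.94 13.29 -0.2 ]
turn [-0.    0.   -3.97] shift [-1.94 13.29 -0.2 ]
turn [ 0.    0.   26.03] shift [-1.94 13.29 -0.2 ]
[[ 281  173   86  119 9589]] [[323.88372093 231.28063406]]
[[281. 173.]
 [366. 173.]
 [366. 291.]
 [281. 291.]]
ink [0.5074 0.058  0.021 ] sides mm [61. 91. 66. 91.] long-axis deg 176.1
pink [[ 466  230   83   75 4768]] [[507.0352349  266.79760906]]
```

The pad measures (0.507, 0.058) at 176°, inside its holder. Jar next.

>>> {"fn": "send_rows", "kwargs": {
  "dr": [
    [0,0,0],
    [0,0,0],
    [0,0,0],
    [0,0,0],
    [0,0,0],
    [0,0,0],
    [0,0,0],
    [0,0,0]
  ],
  "xyz": [
    [-0.8,5,0],
    [-1.6,10,0],
    [-1.9,13.3,0],
    [-1.9,13.3,3],
    [-1.9,13.3,5],
    [-1.9,13.3,5],
    [-1.9,13.3,5],
    [-1.9,13.3,5]
  ],
  "jaw": [100,100,100,100,100,100,100,100]
}}

```text
time_s: 24.7
eef_pos: [0.4814, -0.0738, 0.1041]
eef_rot: [0.0, 0.999, -0.033, 0.001]
wrist_force: [1.1, 0.0, 0.5]
opening: 1.0
grasp_force: 0.0
```

```bash
python3 - <<'E'
from h import *
o=ctrl.get_obs();print(o['time_s'],o['eef_pos'])
c=ctrl.calibration('wrist');im=cv2.cvtColor(ctrl.camera('wrist'),cv2.COLOR_RGB2BGR);cv2.imwrite('pics/w12.png',im)
h=cv2.cvtColor(im,cv2.COLOR_BGR2HSV)
p=cv2.inRange(h,(160,40,60),(180,200,255))|cv2.inRange(h,(0,40,150),(8,200,255));n,l,st,ce=cv2.connectedComponentsWithStats(p);print('pink',st[1:][st[1:,4]>500],ce[1:][st[1:,4]>500])
k=1+st[1:,4].argmax();x,y,w,hh=st[k,:4];j=px2w(c,[(x+w/2,y+hh/2),(x,y+hh/2),(x+w,y+hh/2),(x+w/2,y)],.046);print(j)
plan([.480,-.0738,.040],-93.8)
E
```

```text
24.7 [ 0.48135816 -0.07375003  0.10406323]
pink [[ 272  220   95   94 6988]] [[318.80738409 266.8660561 ]]
[[ 0.48195598 -0.07147877  0.046     ]
 [ 0.48369246 -0.04567352  0.046     ]
 [ 0.480219   -0.09729142  0.046     ]
 [ 0.50803654 -0.07330745  0.046     ]]
turn [ 0.   -0.01  0.  ] shift [-0.14  0.01  6.41]
turn [ 2.e-02  1.e-02 -3.e+01] shift [-0.14  0.01  6.41]
```

>>> {"fn": "send_rows", "kwargs": {
  "dr": [
    [0,0,0],
    [0,0,0],
    [0,0,0],
    [0,0,0],
    [0,0,0],
    [0,0,0],
    [0,0,0],
    [0,0,0]
  ],
  "xyz": [
    [0,-0.1,2],
    [0,-0.1,4],
    [0,-0.1,6],
    [0,-0.1,6.4],
    [0,-0.1,6.4],
    [0,-0.1,6.4],
    [0,-0.1,6.4],
    [0,-0.1,6.4]
  ],
  "jaw": [100,100,100,100,100,80,50,30]
}}

```text
time_s: 25.75
eef_pos: [0.4815, -0.0729, 0.0405]
eef_rot: [0.0, 0.999, -0.033, 0.001]
wrist_force: [-2.5, 1.8, 8.9]
opening: 0.599
grasp_force: 61.5
```

>>> {"fn": "send_rows", "kwargs": {
  "dr": [
    [0,0,0],
    [0,0,0],
    [0,0,0],
    [0,0,0],
    [0,0,0],
    [0,0,0],
    [0,0,0],
    [0,0,0]
  ],
  "xyz": [
    [0,0,0],
    [0,0,0],
    [0,0,0],
    [0,0,-2],
    [0,0,-5],
    [0,0,-9],
    [0,0,-12],
    [0,0,-12]
  ],
  "jaw": [30,30,30,30,30,30,30,30]
}}

```text
time_s: 26.75
eef_pos: [0.4826, -0.0733, 0.1619]
eef_rot: [0.001, 0.999, -0.033, 0.003]
wrist_force: [-0.8, 0.1, -2.0]
opening: 0.603
grasp_force: 62.8
```

```bash
python3 - <<'E'
from h import *
o=ctrl.get_obs();print(o['time_s'],o['eef_pos'],o['opening'],o['grasp_force'])
plan([.527,.4238,.16],-110)
E
```

```text
26.75 [ 0.48255385 -0.07333853  0.16189893] 0.6034957888324269 62.848734855651855
turn [ 0.01 -0.06  2.7 ] shift [  1.15 -49.9    0.1 ]
turn [ 8.00e-02  1.00e-02 -2.73e+01] shift [  1.15 -49.9    0.1 ]
```

>>> {"fn": "send_rows", "kwargs": {
  "dr": [
    [0,0,0],
    [0,0,0.4],
    [0,0,0.8],
    [0,0,1.2],
    [0,0,1.6],
    [0,0,2],
    [0,0,2.4],
    [0,0,2.7]
  ],
  "xyz": [
    [0,-5,0],
    [0.2,-11,0],
    [0.4,-17,0],
    [0.6,-23,0],
    [0.8,-29,0],
    [1,-35,0],
    [1.1,-41,0],
    [1.2,-47,0]
  ],
  "jaw": [30,30,30,30,30,30,30,30]
}}

```text
time_s: 27.75
eef_pos: [0.523, 0.397, 0.157]
eef_rot: [0.001, 0.985, -0.174, -0.001]
wrist_force: [1.6, -0.2, -0.3]
opening: 0.601
grasp_force: 63.1
```

>>> {"fn": "send_rows", "kwargs": {
  "dr": [
    [0,0,0],
    [0,0,0],
    [0,0,0],
    [0,0,0],
    [0,0,0],
    [0,0,0],
    [0,0,0],
    [0,0,0]
  ],
  "xyz": [
    [0,0,1],
    [0,0,3],
    [0,0,3],
    [0,0,3],
    [0,0,3],
    [0,0,3],
    [0,0,3],
    [0,0,3]
  ],
  "jaw": [30,30,30,30,30,30,30,30]
}}

```text
time_s: 28.75
eef_pos: [0.524, 0.3956, 0.1295]
eef_rot: [-0.0, 0.985, -0.174, 0.0]
wrist_force: [-0.5, -0.2, -0.7]
opening: 0.601
grasp_force: 63.5
```

```bash
python3 - <<'E'
from h import *
o=ctrl.get_obs();print(o['time_s'],o['eef_pos'],o['opening'],o['grasp_force'])
plan([.527,.4238,.062],-110)
E
```

```text
28.75 [0.52402343 0.39555181 0.12951199] 0.6014072037240933 63.47730875015259
turn [-0. -0.  0.] shift [-0.69 -2.75  6.75]
turn [  0.  -0. -30.] shift [-0.69 -2.75  6.75]
```

>>> {"fn": "send_rows", "kwargs": {
  "dr": [
    [0,0,0],
    [0,0,0],
    [0,0,0],
    [0,0,0],
    [0,0,0],
    [0,0,0],
    [0,0,0],
    [0,0,0]
  ],
  "xyz": [
    [-0.4,-1.5,0],
    [-0.7,-2.75,1],
    [-0.7,-2.75,3.5],
    [-0.7,-2.75,5.5],
    [-0.7,-2.75,6],
    [-0.7,-2.75,6],
    [-0.7,-2.75,6],
    [-0.7,-2.75,6]
  ],
  "jaw": [30,30,30,30,30,30,30,30]
}}

```text
time_s: 29.75
eef_pos: [0.5274, 0.424, 0.0704]
eef_rot: [-0.001, 0.985, -0.174, 0.001]
wrist_force: [0.3, 0.7, -1.4]
opening: 0.604
grasp_force: 63.5
```

```bash
python3 - <<'E'
from h import *
o=ctrl.get_obs();print(o['time_s'],o['eef_pos'],o['opening'],o['grasp_force'])
plan([.527,.4238,.044],-110)
E
```

```text
29.75 [0.52743803 0.42398955 0.07041444] 0.6038428534072567 63.50653409957886
turn [-0.01 -0.01 -0.  ] shift [-0.04  0.04  2.64]
turn [-2.e-02  2.e-02  3.e+01] shift [-0.04  0.04  2.64]
```

>>> {"fn": "send_rows", "kwargs": {
  "dr": [
    [0,0,0],
    [0,0,0],
    [0,0,0],
    [0,0,0],
    [0,0,0],
    [0,0,0],
    [0,0,0],
    [0,0,0]
  ],
  "xyz": [
    [0,0,1],
    [0,0,2],
    [0,0,2.6],
    [0,0,2.6],
    [0,0,2.6],
    [0,0,2.6],
    [0,0,2.6],
    [0,0,2.6]
  ],
  "jaw": [30,30,30,30,30,30,80,95]
}}

```text
time_s: 30.75
eef_pos: [0.5268, 0.4237, 0.043]
eef_rot: [-0.0, 0.985, -0.174, -0.0]
wrist_force: [0.6, -0.8, 0.2]
opening: 0.951
grasp_force: 0.0
```

>>> {"fn": "send_rows", "kwargs": {
  "dr": [
    [0,0,0],
    [0,0,0],
    [0,0,0],
    [0,0,0],
    [0,0,0],
    [0,0,0],
    [0,0,0],
    [0,0,0]
  ],
  "xyz": [
    [0,0,0],
    [0,0,-2],
    [0,0,-6],
    [0,0,-11],
    [-2,3,-16],
    [-4,6,-18],
    [-5,8,-18],
    [-5,8,-18]
  ],
  "jaw": [100,100,100,100,100,100,100,100]
}}

```text
time_s: 31.75
eef_pos: [0.452, 0.3654, 0.2253]
eef_rot: [-0.001, 0.985, -0.174, 0.001]
wrist_force: [0.6, 0.1, 0.6]
opening: 1.001
grasp_force: 0.0
```

```bash
python3 - <<'E'
from h import *
o=ctrl.get_obs();print(o['time_s'],o['eef_pos'],o['opening'],o['grasp_force'])
c=ctrl.calibration('wrist');cv2.imwrite('pics/w13.png',cv2.cvtColor(ctrl.camera('wrist'),cv2.COLOR_RGB2BGR));np.savez('w13.npz',**c)
E
```

```text
31.75 [0.45202165 0.36537667 0.22532693] 1.0007669704836715 0.0
```

View pics/w13.png

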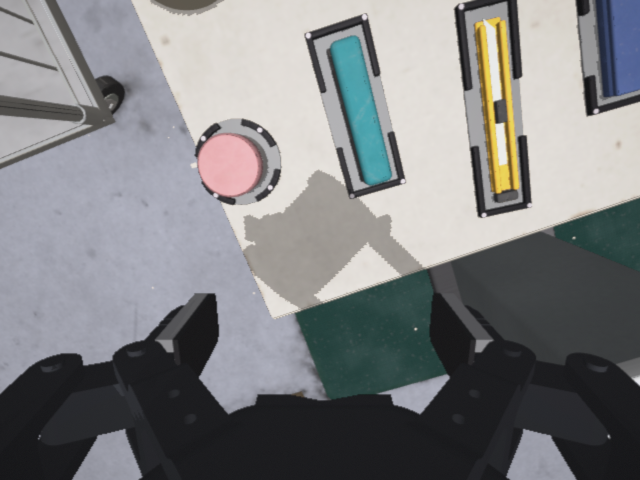

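```bash
python3 - <<'E'
from h import *
c=dict(np.load('w13.npz'))
print('lid',px2w(c,[(228,165)],.048),'holder',px2w(c,[(238,161)],.007))
E
```

```text
lid [[0.52450514 0.42420552 0.048     ]] holder [[0.52611905 0.42489813 0.007     ]]
```

The jar (lid at (228,165)) is within 2 mm of its holder's centre. The stapler, cutter and pad are seated, and the gripper is clear.

```bash
python3 -c "
from bench import ctrl
print(ctrl.hand_in())"
```

```text
the job is handed in; nothing more can be done
None
```

The box cutter, stapler, ink pad and jar are each in their matching holder, the tape roll was left untouched, and the job was handed in at about 32 s; the judge returned no verdict.

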